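# Fit a bayonet strainer cartridge into a water heater's inlet valve

## Task

Take the blue cartridge from the rack and fit it into the brass valve of the heater head: find the slots with its lugs, push it in against the spring, turn it a quarter turn clockwise (seen from above) to its stop, and let it spring up into its lock. Leave it locked and upright, handle it gently so that its lugs are never forced, and leave everything else where it is.

Things in the scene. Friction and masses are not known exactly. Their poses are not given: they have to be found in the camera images.
- cartridge: Strainer cartridge with a blue cap, 120 to 180 g, 70 mm tall, upright in one of the rack's three holes. Origin: centre of its lower end; z up its axis. Steel stem 28 mm in diameter, 0 to 34 mm up (lowest 3 mm tapered); round blue shoulder 54 mm in diameter, 34 to 40 mm up; blue wing above. A half turn about z fits the same. Cartridge and valve stand contact forces up to 50 N.
- cartridge_lugs (a point): On the cartridge's axis at mid-height of its two bayonet lugs, 17 mm above its lower end. The lugs point along +x and -x, 42 mm over both tips, 8.8 mm wide (y), 6 mm high (14 to 20 mm above the lower end).
- cartridge_wing (a point): Middle of the blue wing to grip, on the axis 55 mm above the lower end: 52 mm long along x (in line with the lugs), 14 mm thick along y, 30 mm high (40 to 70 mm above the lower end), flat sides.
- valve_mouth (a point): Centre of the top of the socket's brass slotted ring, 90 mm above the table; axes those of the heater head. Bore 31 mm in diameter, two opposite lug slots 11 mm wide, 48 mm over their ends. The ring is fixed with its slots anywhere within 0.8 rad of the head's x axis, not measured: see it from above (red mark beyond each slot) or feel for it. Lugs off the slots rest on this top face.
- valve_spring (a point): Top of the white spring plunger, at rest, on the socket's axis 17 mm below the mouth. The cartridge's lower end meets it there: 3 N at first, 0.6 N more for each mm. The lugs are free to turn only with the lower end more than 13 mm below this point (30 mm below the mouth); at 17 mm (34 mm below the mouth) the blue shoulder meets the ring, a hard stop.
- valve_lock (a point): Where the cartridge's lower end is when locked, on the axis 26 mm below the mouth. Pushed in, the cartridge turns clockwise seen from above (the other way is blocked): after 90 deg the lugs are under pockets 13 mm wide, and a hard stop comes at about 96 deg. Let go, the spring lifts it 4 mm to here, shoulder 8 mm above the ring. Turned too little, it stays 4 mm lower, not locked.
- valve: Heater head fixed to the bench: white round cover 224 mm across and 34 mm high with a brass socket (70 mm in diameter) rising from its middle to 90 mm; two copper stubs 76 mm high, 72 mm out on the +x side; a blue box 57 mm high 78 mm out on the -x side. Origin: centre of its underside; z up.
- rack: Fixed grey plastic rack, 80 mm (x) by 245 mm (y), 40 mm high, with three round holes 48 mm in diameter and 30 mm deep, 80 mm apart along y; a cartridge stands in each, lower end 10 mm above the table. Origin: centre of its underside.
- spare_yellow: Cartridge with a yellow cap in the rack. Same shape as the blue cartridge; to be left alone.
- spare_white: Cartridge with a white cap in the rack. Same shape as the blue cartridge; to be left alone.
- screwdriver: Screwdriver with a green handle, bystander. Origin under its middle.
- wrench: Steel wrench, bystander. Origin under its middle.
- spray_can: Can with a red label, 56 mm across, 150 mm tall, bystander. Origin: centre of its underside.
- mug: White mug, 80 mm across, 90 mm tall, bystander. Origin: centre of its underside.
- brass_nut: Brass ring nut, 44 mm across, 14 mm high, lying between rack and heater head, bystander. Origin: centre of its underside.
There are look-alikes about, which are no part of the job. There is more than one size of the valve; the job needs the middle-sized.

How it is judged:
By the outcome, as a careful person would: the job done as asked, in the order asked, and still so for the second after the job is handed in, with the robot touching nothing.
It also fails if it takes over 72 s, if anything falls off the work surface, if the arm or the gripper's body presses on something with over 40 N, if the wrist force passes 120 N, or if a joint passes its speed limit or range.

## Robot

A 6-joint arm with a two-finger parallel gripper is mounted at the origin on the work surface. World frame = base frame: x ahead of the robot, y to its left, z up, the work surface at z = 0. Lengths are in mm, angles in rad, forces in N, time in s.
With the tool pointing down it reaches from about 375 to 750 mm from the base axis. Payload 9 kg.
Tool frame: the origin (TCP) lies midway between the tips of the shut fingers; the grasp point (between the pads) lies 19 mm behind it; z points along the fingers, y is the line along which they close (so a half turn about z gives the same grasp; the last joint's range is limited). The gripper opens to 85 mm and grips with 20 to 120 N. Pads are 22 mm wide; open, the fingers measure 114 mm over their backs; the gripper's body (76 mm by 85 mm) begins 54 mm behind the grasp point. The pads swing forward as they close: fully open they stand 13 mm farther back than shut.
Start: joints at [-1.56, 0.104, 0.097, 1.564, 0, 1.353], TCP at [136.093, -584.393, 231.331] pointing down, gripper open.
Joint ranges: [-2.99, 2.99], [-0.84, 1.86], [-1.1, 1.16], [-1.84, 2.11], [-1.51, 1.56], [-3.14, 3.14]. Speed limits (rad/s): [2.22, 2.22, 2.57, 3.14, 3.14, 3.14].

## Interface

Orientations are given as [roll, pitch, yaw] about the fixed x, y, z axes, in that order (R = Rz(yaw) Ry(pitch) Rx(roll)).
In Python, from workcell import ctrl gives the robot as it stands. The module is installed in compiled form; this text tells all that it offers. Calls block until the motion is done:
- ctrl.move_to(position, orientation): joint-space move of the TCP to a pose.
- ctrl.move_straight(position, frame=None, speed=150, until_force=None): straight line of the TCP; frame=None keeps the orientation; speed is the mean speed in mm/s. With until_force (N) it stops when the force on the tool has changed by that much, and returns True; else False.
- ctrl.move_j(angles): joint-space move.
- ctrl.command_gripper(opening, newtons=None): finger opening in mm; newtons is the grip in N (None keeps the last); returns when the fingers have stopped.
- ctrl.wait(seconds).
- ctrl.ik(position, orientation): joint angles nearest the present ones, or None.
- ctrl.sense(): the state.
- ctrl.read_camera(name): name is "scene" or "top"; returns a dict with "pixels" (384x512x3 uint8, blue, green, red), "fov_y" (degrees; the focal length in pixels is half the picture's height over the tangent of half this angle, whatever the lens; pixels are square), "cx", "cy" (the principal point, pixels), "world_to_cam" (4x4, takes a point from world to camera coordinates). Camera axes: x right, y up, looking along -z (the intrinsics and any distortion apply to the point x, -y, -z); pixel columns grow to the right and rows downward; lengths in mm; the calibration is good to about 2 mm. A picture is of the moment at which its call begins. There is no depth.
A pose or a line that the arm cannot do raises ctrl.IKError and nothing moves.
- ctrl.finish_job(): hands the job in; it is judged then, once.
The state is a dict: "t": time; "joint_pos": joint angles; "joint_vel": joint speeds; "effort": joint torques, N m; "eef_pos": TCP position; "tcp_rot": TCP orientation; "ft_force": force on the tool from outside, world axes, zero at the start; "wrist_torque": the same for the moment, N m; "opening": finger opening in mm; "gripper_force": force on a finger pad.
Only numpy, scipy, OpenCV 4.12 (cv2) and the standard library are available. Lean on these libraries where they do the work, as an engineer would, in place of code of your own. Each camera call takes 0.05 s, during which the arm holds its last target. There are 200 camera calls.

## Working session

There is one attempt and no reset: what is moved stays moved. The work goes in short steps, each a Python script; the robot and the scene stay as the last script left them, time stands still between calls to the robot, and variables do not carry over. Pictures are saved under pics/ and viewed, at most 10 in all, crops included, and the job is handed in when it is done.

```bash
mkdir -p pics; python3 - <<'E'
from workcell import ctrl
import cv2,numpy as np
for n in("scene","top"):
    c=ctrl.read_camera(n);cv2.imwrite(f"pics/{n}0.png",c["pixels"])
    print(n,{k:v for k,v in c.items() if k!="pixels"})
print(ctrl.sense())
E
```

```text
scene {'fov_y': 42.82586894203481, 'cx': 251.2355708333394, 'cy': 190.5108770341632, 'world_to_cam': array([[ 1.57816735e-01,  9.87444718e-01, -6.84156524e-03,
        -9.93915098e+01],
       [-8.63212610e-01,  1.41319517e-01,  4.84657388e-01,
         4.18826120e+02],
       [ 4.79539225e-01, -7.05813212e-02,  8.74677317e-01,
        -1.67711497e+03],
       [ 0.00000000e+00,  0.00000000e+00,  0.00000000e+00,
         1.00000000e+00]])}
top {'fov_y': 56.6993281398301, 'cx': 256.4578690100613, 'cy': 196.10585446848972, 'world_to_cam': array([[ 1.52202631e-02, -9.99814580e-01, -1.17961937e-02,
         1.73384712e+00],
       [ 9.93035081e-01,  1.37364641e-02,  1.17015547e-01,
        -5.16619257e+02],
       [-1.16831812e-01, -1.34950416e-02,  9.93060024e-01,
        -1.19083980e+03],
       [ 0.00000000e+00,  0.00000000e+00,  0.00000000e+00,
         1.00000000e+00]])}
{'t': 0.1, 'joint_pos': array([-1.55970661e+00,  1.04660171e-01,  9.65592413e-02,  1.56391109e+00,
        1.22745494e-05,  1.35307103e+00]), 'joint_vel': array([-0.00106733,  0.00066705,  0.00209384, -0.00125625,  0.00079495,
       -0.0010302 ]), 'effort': array([ 6.03148088e-03, -5.58210719e+01,  5.04716992e+01,  1.31895568e-02,
       -3.14768731e-04, -1.52023354e-07]), 'eef_pos': array([ 136.08897029, -584.05582631,  230.59475398]), 'tcp_rot': array([-3.14040831e+00, -2.74585530e-04,  2.28814842e-01]), 'ft_force': array([ 0.25150499, -0.66011961,  0.36537336]), 'wrist_torque': array([-0.052106  , -0.02127778, -0.00752253]), 'gripper_force': 0.0, 'opening': 85.39296821667222}
```

View pics/scene0.png

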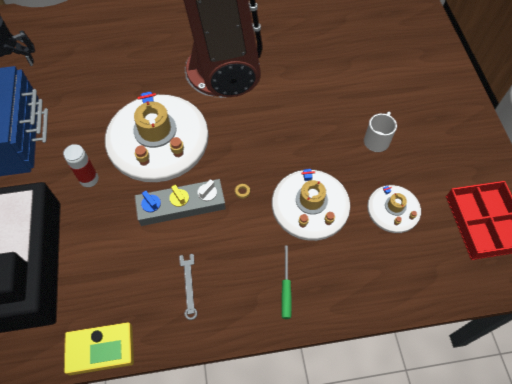

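View pics/top0.png

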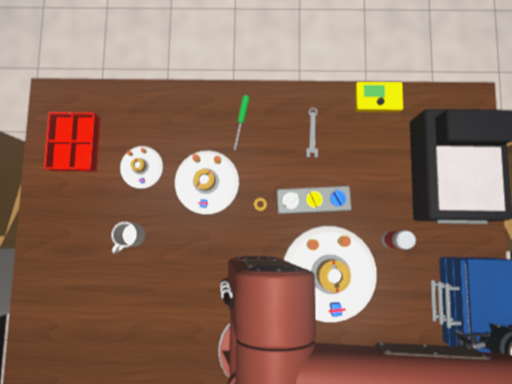

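Valve candidates in the top view are the large head (334,275), middle (205,180) and small (140,166). The middle one is about 64 px across, which is roughly 224 mm at 0.3 px/mm, so it fits. The cartridge is the blue cap at (338,198), and the yellow (314,199) and white (290,200) are spares. I'll confirm with one enlarged crop.

```bash
python3 - <<'E'
import cv2,numpy as np
t=cv2.imread("pics/top0.png");s=cv2.imread("pics/scene0.png")
a=cv2.resize(t[145:220,170:360],None,fx=4,fy=4,interpolation=cv2.INTER_CUBIC)
b=cv2.resize(s[165:240,125:355],(760,248),interpolation=cv2.INTER_CUBIC)
cv2.imwrite("pics/crop1.png",np.vstack([a,b]))
E
```

```text
(no output)
```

View pics/crop1.png

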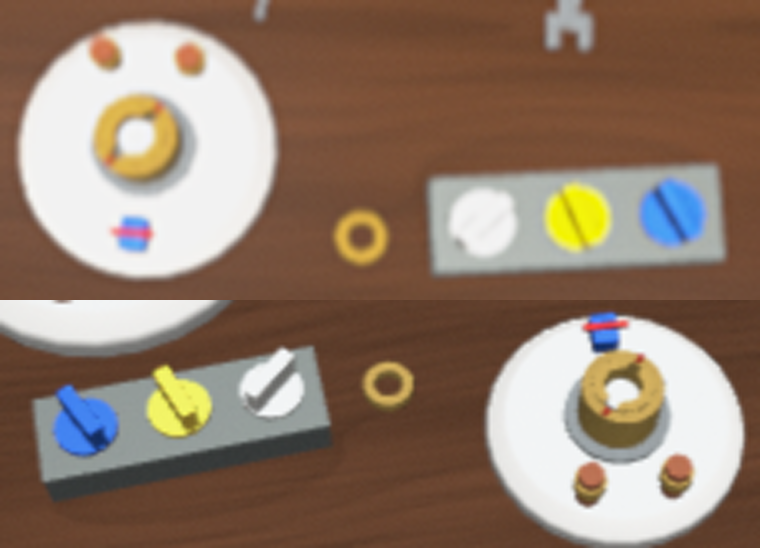

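The crop shows the middle head at top left: ring marks at crop (158,108) and (111,160), with the two stubs on the up (+x) side. The blue cartridge's shoulder centre is at crop (673,213), and its wing runs upper-left to lower-right.

```bash
cat > h.py <<'E'
from workcell import ctrl
import numpy as np, cv2
def ray(c,u,v):
    f=192/np.tan(np.radians(c["fov_y"]/2)); M=c["world_to_cam"]; R,t=M[:3,:3],M[:3,3]
    d=R.T@np.array([(u-c["cx"])/f,-(v-c["cy"])/f,-1]); return -R.T@t,d
def plane(c,u,v,z):
    o,d=ray(c,u,v); return (o+d*(z-o[2])/d[2])
def proj(c,p):
    f=192/np.tan(np.radians(c["fov_y"]/2)); M=c["world_to_cam"]; q=M[:3,:3]@np.array(p,float)+M[:3,3]
    return np.array([c["cx"]+f*q[0]/-q[2], c["cy"]-f*q[1]/-q[2]])
E
python3 - <<'E'
from h import *
T=ctrl.read_camera("top");S=ctrl.read_camera("scene")
np.set_printoptions(precision=1,suppress=True)
tc=lambda x,y:(170+x/4-.4,145+y/4-.4)
sc=lambda x,y:(125+x/3.304-.35,165+(y-300)/3.307-.35)
P=lambda n,z,t,s:print(n,"top",plane(T,*tc(*t),z),"scene",plane(S,*sc(*s),z))
P("mark1",90,(158,108),(640,358));P("mark2",90,(111,160),(607,410))
P("shoulder",50,(673,213.5),(86,427))
P("nut",14,(361,237),(388,384));P("bluebox",57,(134,233),(604,331))
print("stubs",plane(T,*tc(104,50),76),plane(T,*tc(190,56),76))
for n,x,y in(("coverL",19,148),("coverR",277,148),("coverT",148,21),("coverB",148,278)):print(n,plane(T,*tc(x,y),34))
for n,x,y in(("rTL",430,178),("rTR",718,165),("rBR",725,260),("rBL",433,273)):print(n,plane(T,*tc(x,y),40))
for n,x,y,z in(("w sideA",655,190,80),("w sideB",687,240,80)):print(n,plane(T,*tc(x,y),z))
for n,x,y in(("sw1",67,388),("sw2",100,432)):print(n,plane(S,*sc(x,y),80))
E
```

```text
mark1 top [588.7 165.7  90. ] scene [542.2 202.4  90. ]
mark2 top [544.9 203.   90. ] scene [586.  164.7  90. ]
shoulder top [ 511.7 -265.    50. ] scene [ 510.5 -265.5   50. ]
nut top [491.6  -2.7  14. ] scene [490.7  -4.7  14. ]
bluebox top [488.1 187.5  57. ] scene [492.8 185.6  57. ]
stubs [640.  214.7  76. ] [635.8 142.3  76. ]
coverL [562.5 293.   34. ]
coverR [565.5  70.5  34. ]
coverT [675.8 185.2  34. ]
coverB [452.  178.1  34. ]
rTL [540.4 -60.9  40. ]
rTR [ 554.9 -305.8   40. ]
rBR [ 473.9 -310.5   40. ]
rBL [459.4 -64.1  40. ]
w sideA [ 527.5 -244.    80. ]
w sideB [ 486.6 -269.7   80. ]
sw1 [ 487.6 -274.4   80. ]
sw2 [ 533.6 -249.8   80. ]
```

Both cameras agree to about 2 mm, and the cover size (223 mm), stub spacing and rack size (245×81) all check out. Mouth is about (565.5,184), slots at −0.705 rad. Blue cartridge is about (511.5,−265), wing at +0.53. Next is the pick.

```bash
python3 - <<'E'
from h import *
np.set_printoptions(precision=2,suppress=True)
o=[np.pi,0,0.53-np.pi]
print(ctrl.ik([511.5,-265,140],o), ctrl.ik([565.5,184,170],[np.pi,0,-.705]))
ctrl.command_gripper(45,60)
ctrl.move_to([511.5,-265,140],o)
print(ctrl.move_straight([511.5,-265,53],speed=70,until_force=8), ctrl.sense()["eef_pos"])
T=ctrl.read_camera("scene")["pixels"]
cv2.imwrite("pics/g1.png",cv2.resize(T[150:260,90:250],(800,550),interpolation=cv2.INTER_CUBIC))
s=ctrl.sense();print(s["t"],s["joint_pos"],s["tcp_rot"],s["ft_force"])
E
```

```text
[-0.7   0.03 -0.14  1.4   0.   -1.23] [ 0.09  0.08 -0.03  1.45  0.   -2.34]
False [ 511.8  -265.27   53.57]
4.325 [-0.7   0.08 -0.26  1.24 -0.   -1.23] [-3.14  0.   -2.61] [0.43 0.02 0.23]
```

View pics/g1.png

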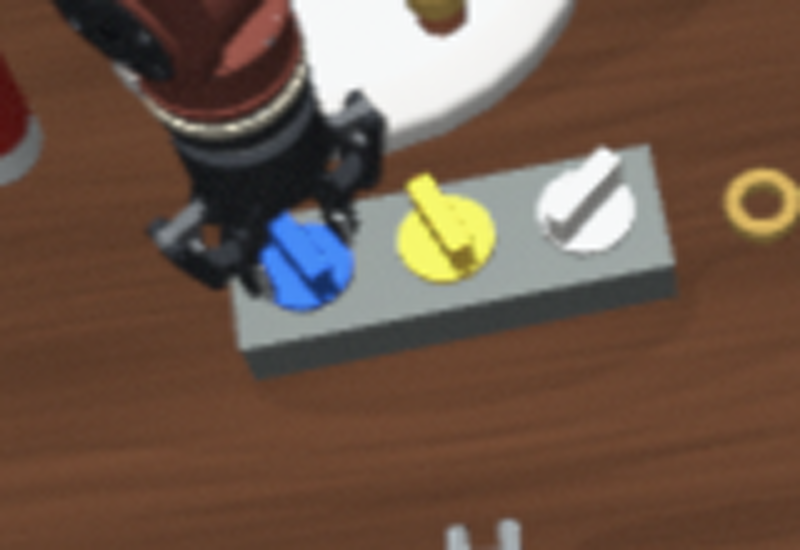

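The fingers straddle the blue wing at (305,255), well clear of the yellow. Next I close, lift and carry to the valve, then measure the held cartridge.

```bash
python3 - <<'E'
from h import *
np.set_printoptions(precision=2,suppress=True)
ctrl.command_gripper(8,60)
s=ctrl.sense();print(s["opening"],s["gripper_force"],s["ft_force"],s["wrist_torque"])
ctrl.move_straight([511.5,-265,170],speed=120)
s=ctrl.sense();print(s["opening"],s["gripper_force"],s["ft_force"],s["tcp_rot"])
ctrl.move_to([565.5,184,185],[np.pi,0,-.705])
ctrl.wait(.3)
s=ctrl.sense();print(s["t"],s["eef_pos"],s["tcp_rot"],s["ft_force"],s["joint_pos"])
S=ctrl.read_camera("scene");T=ctrl.read_camera("top")
a=cv2.resize(S["pixels"][125:245,265:365],(500,600),interpolation=cv2.INTER_CUBIC)
b=cv2.resize(T["pixels"][125:245,175:235],(300,600),interpolation=cv2.INTER_CUBIC)
cv2.imwrite("pics/v1.png",np.hstack([a,b]))
base=np.array([*s["eef_pos"][:2],s["eef_pos"][2]-43])
for h in(0,34,37,70):
    q=proj(S,base+[0,0,h]); print(h,(q-[265,125])*5+2)
q=proj(S,[565.5,184,90]);print("mouth",(q-[265,125])*5+2)
E
```

```text
12.845318552278638 59.0367329120636 [0.32 0.54 3.75] [-0.   -0.01 -0.01]
12.919875387875571 58.476510643959045 [ 0.59 -0.33 -2.56] [ 3.14 -0.   -2.61]
7.7917 [565.64 183.49 184.97] [ 3.14  0.   -0.71] [ 0.59 -0.4  -1.21] [ 0.09  0.08 -0.01  1.48  0.   -2.34]
0 [254.8  281.72]
34 [261.91 248.7 ]
37 [262.56 245.71]
70 [269.82 212.01]
mouth [245.39 329.  ]
```

View pics/v1.png

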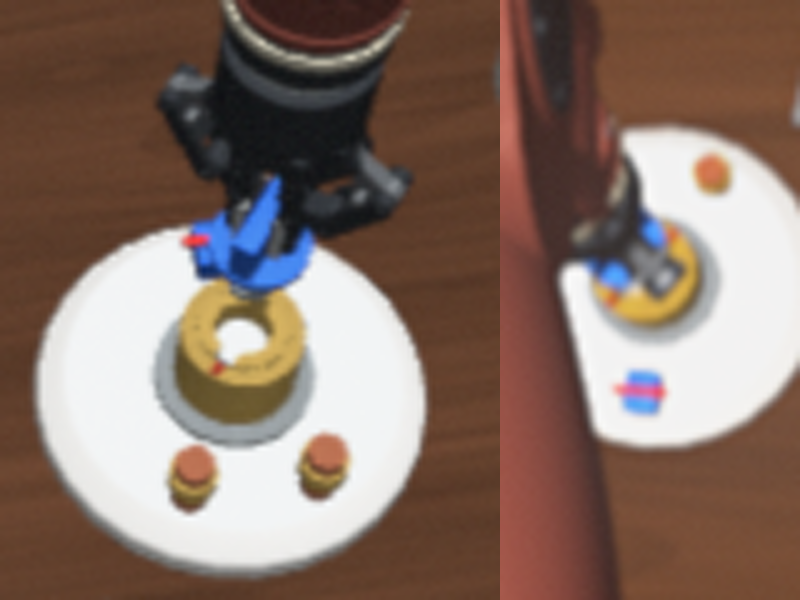

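It is held upright over the ring, with the wing in line with the red mark at (218,368). Next I lower it gently by feel.

```bash
python3 - <<'E'
from h import *
np.set_printoptions(precision=2,suppress=True)
def st(n):
    s=ctrl.sense();print(n,round(s["t"],2),s["eef_pos"],s["ft_force"],s["wrist_torque"],s["opening"])
ctrl.move_straight([565.5,184,140],speed=80);ctrl.wait(.3);st("pre")
print(ctrl.move_straight([565.5,184,118],speed=20,until_force=4));st("down")
E
```

```text
pre 8.9 [565.79 184.03 140.48] [-0.19  0.66 -1.28] [ 0.04 -0.    0.01] 12.978587090935914
False
down 10.15 [565.59 184.01 118.18] [-0.31  0.07 -1.43] [ 0.02 -0.   -0.05] 12.844943175759102
```

```bash
python3 - <<'E'
from h import *
np.set_printoptions(precision=2,suppress=True)
def st(n):
    s=ctrl.sense();print(n,round(s["t"],2),s["eef_pos"],s["ft_force"],s["wrist_torque"],s["opening"]);return s
h=ctrl.move_straight([565.5,184,112],speed=20,until_force=9);st(h)
if not h:
    h=ctrl.move_straight([565.5,184,101.7],speed=20,until_force=15);ctrl.wait(.2);st(h)
E
```

```text
False 10.6 [565.86 184.04 112.48] [0.65 0.87 3.68] [ 0.   -0.03  0.02] 12.859814124104828
False 11.47 [565.93 184.03 102.64] [-1.99 -0.11  9.57] [-0.07  0.33  0.01] 12.840032563002833
```

```bash
python3 - <<'E'
from h import *
np.set_printoptions(precision=2,suppress=True)
def st(n):
    s=ctrl.sense();print(n,round(s["t"],2),s["eef_pos"],s["tcp_rot"][2],s["ft_force"],s["wrist_torque"],s["opening"]);return s
ctrl.move_straight([565.5,184,100.6],speed=20,until_force=12)
for d in np.arange(.1,.75,.12):
    ctrl.move_to([565.5,184,100.6],[np.pi,0,-.705-d]);ctrl.wait(.1)
    s=st(round(d,2))
    if np.hypot(*s["ft_force"][:2])>7 or abs(s["wrist_torque"][2])>.35 or s["ft_force"][2]>20: print("stop");break
E
```

```text
0.1 12.07 [566.17 184.07 101.75] -0.8050968862309564 [-1.04 -0.09 10.37] [-0.    0.23 -0.07] 13.282084715729475
0.22 12.42 [566.29 184.11 101.82] -0.9250697534819978 [-0.34 -0.15 10.92] [-0.01  0.16 -0.05] 12.701646930395809
0.34 12.77 [566.32 184.08 101.81] -1.0450789029069698 [-0.26 -0.1  10.75] [ 0.01  0.12 -0.05] 13.191295599227718
0.46 13.12 [566.37 184.08 101.82] -1.1651215112325497 [-0.56  0.5  10.5 ] [0.02 0.03 0.01] 12.960145399434456
0.58 13.47 [566.39 184.06 101.83] -1.2851419895504126 [ 0.07 -0.05  9.26] [-0.01  0.06 -0.06] 13.35811527725095
0.7 13.82 [566.39 184.06 101.86] -1.4051289315617888 [-0.66 -0.46 11.15] [ 0.03  0.08 -0.05] 12.627966286999486
```

```bash
python3 - <<'E'
from h import *
np.set_printoptions(precision=2,suppress=True)
def st(n):
    s=ctrl.sense();print(n,round(s["t"],2),s["eef_pos"],s["tcp_rot"][2],s["ft_force"],s["wrist_torque"],s["opening"]);return s
for d in [.85,1,1.15,1.3,1.42,1.5,1.55,1.58,1.61,1.64,1.67,1.7,1.73,1.76]:
    ctrl.move_to([565.5,184,100.6],[np.pi,0,-.705-d]);ctrl.wait(.1)
    s=st(round(d,2))
    if np.hypot(*s["ft_force"][:2])>7 or abs(s["wrist_torque"][2])>.25 or s["ft_force"][2]>20: print("stop");break
E
```

```text
0.85 14.18 [566.41 184.07 101.84] -1.5551400939740656 [ 0.38  1.21 10.8 ] [-0.01  0.03 -0.07] 12.765427004156935
1 14.55 [566.4  184.1  101.85] -1.7050727124073752 [-0.79  0.96  9.76] [ 0.04 -0.03  0.01] 13.207447053537662
1.15 14.92 [566.41 184.05 101.86] -1.8551605573043117 [ 0.43 -0.71  9.45] [ 0.02  0.06 -0.09] 13.03646085288331
1.3 15.28 [566.4  184.05 101.87] -2.0051541002785687 [0.65 0.15 9.74] [ 0.05  0.03 -0.02] 12.717258855893993
1.42 15.63 [566.39 184.06 101.85] -2.125150666046608 [-0.44  0.27  9.36] [-0.03  0.04 -0.06] 13.20093559631826
1.5 15.98 [566.41 184.09 101.86] -2.205068334543907 [-0.16 -0.72  9.13] [-0.08 -0.01 -0.04] 13.184414398442074
1.55 16.33 [566.4  184.06 101.87] -2.2550608391526588 [-0.61  0.12 10.79] [-0.08  0.05  0.03] 12.963068140207417
1.58 16.68 [566.41 184.07 101.83] -2.2850922621207204 [ 0.3  -0.04 11.04] [-0.01  0.04 -0.01] 13.018162329357903
1.61 17.03 [566.42 184.03 101.86] -2.315155064138214 [ 0.72 -0.94  9.6 ] [-0.06  0.03 -0.02] 12.853483410123873
1.64 17.38 [566.39 184.08 101.85] -2.345073347575134 [-1.19  0.56  9.53] [-0.05  0.05 -0.09] 13.025282019914753
1.67 17.73 [566.4  184.11 101.86] -2.3750096588156397 [-0.43  0.91  9.74] [ 0.04  0.06 -0.01] 13.045585578878807
1.7 18.08 [566.31 184.24 101.86] -2.404383143344712 [-1.4  -0.3   9.59] [0.05 0.12 0.37] 13.083943201512305
stop
```

The stop is felt at about 1.68 rad (96°). I'll ease off a little, follow the spring up, check the force and then release.

```bash
python3 - <<'E'
from h import *
np.set_printoptions(precision=2,suppress=True)
def st(n):
    s=ctrl.sense();print(n,round(s["t"],2),s["eef_pos"],s["tcp_rot"][2],s["ft_force"],s["wrist_torque"],s["opening"]);return s
o=[np.pi,0,-.705-1.65]
ctrl.move_to([565.5,184,100.6],o);ctrl.wait(.2);st("eased")
for z in(103,104.5,105.5,106.3):
    h=ctrl.move_straight([565.5,184,z],speed=15,until_force=8);s=st((z,h))
    if h or s["ft_force"][2]<2: break
E
```

```text
eased 18.53 [566.33 184.19 101.82] -2.3548694925221136 [-0.75  0.37 10.35] [0.15 0.1  0.01] 13.066930306253187
(103, False) 18.84 [566.33 184.17 104.15] -2.354878190483191 [0.49 1.19 8.58] [ 0.1  -0.08 -0.05] 12.874265597020152
(104.5, False) 19.09 [566.25 184.18 105.5 ] -2.3548898400985285 [0.95 0.95 7.13] [ 0.11 -0.18  0.02] 13.169535274798934
(105.5, False) 19.34 [566.26 184.16 106.38] -2.3549029709164406 [1.09 0.49 6.96] [ 0.07 -0.16  0.04] 13.135893992716946
(106.3, False) 19.59 [566.24 184.14 107.11] -2.3549462345817918 [-0.13  1.21  6.58] [ 0.07 -0.3   0.02] 13.179750621890173
```

It rose past the turning level into the pocket, with the spring force falling as expected. Next I release and retreat.

```bash
python3 - <<'E'
from h import *
np.set_printoptions(precision=2,suppress=True)
ctrl.command_gripper(40);ctrl.wait(.2)
p=ctrl.sense()["eef_pos"]
ctrl.move_straight([565.5,184,220],speed=100)
ctrl.move_to([480,-60,300],[np.pi,0,-2.355]);ctrl.wait(.3)
s=ctrl.sense();print(s["t"],s["ft_force"])
S=ctrl.read_camera("scene");T=ctrl.read_camera("top")
a=cv2.resize(S["pixels"][145:245,265:365],(400,400),interpolation=cv2.INTER_CUBIC)
b=cv2.resize(T["pixels"][125:225,160:260],(400,400),interpolation=cv2.INTER_CUBIC)
cv2.imwrite("pics/v2.png",np.hstack([a,b]))
for h in(104,134):
    print(h,(proj(S,[565.5,184,h])-[265,145])*4+1.5,(proj(T,[565.5,184,h])-[160,125])*4+1.5+[400,0])
d=np.array([np.cos(-2.355),np.sin(-2.355),0])*26
for k in(1,-1):print("wing end",(proj(S,np.array([565.5,184,134])+k*d)-[265,145])*4+1.5,"if 4 low",(proj(S,np.array([565.5,184,130])+k*d)-[265,145])*4+1.5)
E
```

```text
22.8 [-0.48 -1.03 -0.54]
104 [198.38 173.09] [572.06 212.5 ]
134 [203.15 151.01] [565.92 206.12]
wing end [170.15 131.37] if 4 low [169.6  134.41]
wing end [236.52 170.87] if 4 low [235.78 173.83]
```

View pics/v2.png

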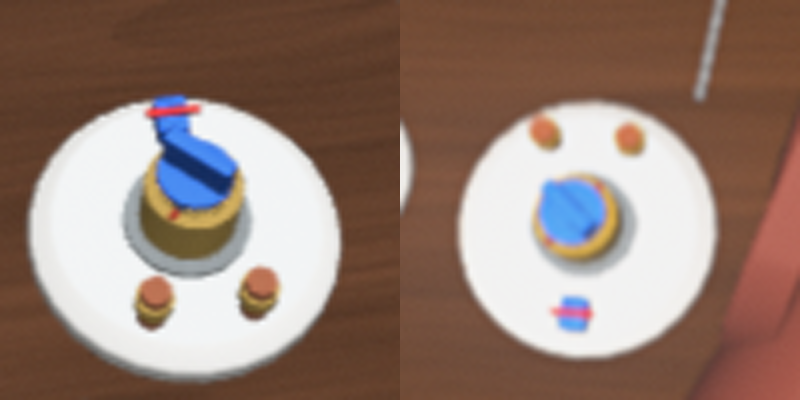

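The cartridge stands upright in the ring with its wing across the red marks. The wing ends at about (168,133) and (237,170) fit the locked height, and the lift-by-feel confirmed the pocket. The rest of the head looks unchanged.

```bash
python3 -c "
from workcell import ctrl
print(ctrl.finish_job())"
```

```text
the job is handed in; nothing more can be done
None
```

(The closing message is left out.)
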